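# Take a bore depth with the bench depth gauge and lock it

### The job

Hold the depth gauge's probe by its black knob and lower it into the bored brass housing until the sprung tip stands on the bottom of the bore and is pressed in about half way. Let go of the knob and swing the clamp lever fully home so that the slide is locked at that height. Be gentle: do not ram the tip into the bore or let it come off the bottom again, and leave the small things round the gauge where they stand.

Things in the scene. Friction and masses are not known exactly. Their poses are not given: they have to be found in the camera images.
- gauge: bench depth gauge, fixed to the worktop: grey C-frame, base 160x110x16, column at its rear (+x), solid head with its top 150 above the worktop. Origin: on the vertical probe axis at worktop height. The head reaches -26 to +100 in x, -24 to +44 in y. z up; at yaw 0 the open front looks to -x, toward the robot; the clamp lever is on its +y side.
- workpiece: round brass housing, 56 diameter, 56 high, fixed on the gauge's base right under the probe. Origin: centre of its underside, 17.5 above the worktop. A bore of 18 diameter goes down its middle from the top (73.5 above the worktop); its depth is not known, between 16 and 42, and cannot be seen.
- probe: probe slide: black round knob, 25 diameter, 44 high, on a 12 square steel rod down through the head. Origin: middle of the knob, 250 to 262 above the worktop at the start. It only slides up and down, to 75 below its top position (262), and stays where it is let go: a brake needs a steady push of about 4 to 8 N, more if faster. Grip the knob across near its middle, any direction from above.
- clamp (a joint): angle (rad) of the clamp lever, which turns about a vertical axis 24.5 to +y of the probe axis (gauge frame). At 0 (open) it points to the gauge's +y; growing values swing it (counter-clockwise from above) toward the gauge's front, -x. It starts at 0 to 0.3. An eccentric begins to grip the rod at about 1.0; the lever's stop (fully home) is at 1.5. It stays where it is left; to move it takes about 2 N at the grip, more when it clamps.
- clamp_grip (a point): the upright black grip at the lever's end, 14 diameter and 33 high; this point is in its middle, about 60 from the lever's axis and 180 above the worktop.
- dust_dome: bystander: low cream disc-shaped cover with a black knob, 69x69x42, loose on the worktop. Origin: centre of its underside.
- tally_counter: bystander: small white round tally counter, 43x52x20, loose. Origin: centre of its underside.
- putty: bystander: small green block of putty, 22x30x12, loose. Origin: centre of its underside.
- probe_foot (a point): end of the 6 thick tip at the rod's foot while the tip is free, 172 below the knob's middle; the point moves with the slide. The tip can spring back 7 into the rod at 1 N per mm (3.5 N at half way), after that it is solid. Its spring force adds to the push on the knob and is the sign that the bottom is reached.

How it is judged:
By the outcome, as a careful person would: the job done as asked, in the order asked, and still so for the second after the job is handed in, with the robot touching nothing.
It also fails if it takes over 61 s, if anything falls off the work surface, if the arm or the gripper's body presses on something with over 40 N, if the wrist force passes 120 N, or if a joint passes its speed limit or range.

### The arm

A 6-joint arm with a two-finger parallel gripper is mounted at the origin on a cart in front of the work surface, level with it; the furniture and walls round the work are solid. World frame = base frame: x ahead of the robot, y to its left, z up, the work surface at z = 0. Lengths are in m, angles in rad, forces in N, time in s.
With the tool pointing down it reaches from about 0.375 to 0.9 m from the base axis. Payload 3.1 kg.
Tool frame: the origin (TCP) lies midway between the tips of the shut fingers; the grasp point (between the pads) lies 19 mm behind it; z points along the fingers, y is the line along which they close (so a half turn about z gives the same grasp; the last joint's range is limited). The gripper opens to 85 mm and grips with 20 to 120 N. Pads are 22 mm wide; open, the fingers measure 114 mm over their backs; the gripper's body (76 mm by 85 mm) begins 54 mm behind the grasp point. The pads swing forward as they close: fully open they stand 13 mm farther back than shut.
Start: joints at [1.167, 0.527, 1.433, -0, 1.181, -0.178], TCP at [0.139, 0.609, 0.231] pointing down, gripper open.
Joint ranges: [-3.08, 3.08], [-0.75, 2.2], [0.22, 2.44], [-1.43, 4.57], [0, 2.65], [-2.85, 2.85]. Speed limits (rad/s): [2.79, 2.79, 3.14, 3.14, 3.14, 3.14].

### API

Orientations are given as a unit quaternion [w, x, y, z].
In Python, from bench import readout, optics, job_done, nets gives the robot as it stands.
- The arm moves only by the tool play_rows, never from a script. Its argument "deltas" is a list of rows, each an object with "gripper": the finger opening in mm, from 0 to 85.4; "dp": the shift along the tool's x, y, z in mm, a list of three; "spin": the turn about the tool's z in degrees. In form: [{"gripper": gripper, "dp": [tx, ty, tz], "spin": spin}, ...]. A call has exactly 5 rows; each row is the pose to reach, as a shift and turn from the pose commanded when the call began, along the tool's axes at that moment; what a row does not reach only later rows make up. A row lasts 1/12 s, in which the tool goes at most 41.7 mm and 7.16 degrees, less where a joint would pass 70% of its speed; a pose out of reach is approached as far as the arm can. A call with a gripper value outside its range is refused whole. The fingers move at their own pace and stop on an object; the grip force is fixed at half the most. Time passes only in rows, so rows that repeat a pose let the fingers close, or fill a call up. It gives the time, the measured TCP pose, the force, the opening and the grip force at its end, in the units of the state.
- readout.get_obs(): the state, without advancing time (a new reading comes with each control period).
- optics.camera(name): name is "scene" or "top"; returns a dict with "pixels" (400x640x3 uint8, red, green, blue), "range_z" (400x640 float32, m along the optical axis (not along the pixel's ray), 0 where there is no reading), "fx", "fy", "cx", "cy" (pixels), "rvec" (rotation vector, rad) and "tvec" (3), from world to camera coordinates, as OpenCV has them. Camera axes: x right, y down, z forward; pixel columns grow to the right and rows downward; lengths in m; the calibration is good to about 2 mm. A picture is of the moment at which its call begins.
- job_done(): hands the job in; it is judged then, once.
Trained networks look in a picture, given as the dict that the camera call returned (one of the last four; its "shot" number tells which), for a name from the list of things; names that differ only in an ending like _2 or _b are one class to them, and where a whole thing is asked for, a point or a joint stands for the part that bears it (a point fixed in the world has none). Each returns a list of dicts, best first, with "conf" (0 to 1); they miss things now and then, are a little off and sometimes report something else, mostly with a low value. They report only what shows in the picture. A call takes as long as a camera call.
- nets.search_frame(picture, name): "bbox" ([left, top, right, bottom] in pixels, round what is visible of it).
- nets.masks_of(picture, name): "mask" (400x640 bool, what is visible of it) and "bbox" ([left, top, right, bottom] in pixels, round what is visible of it).
The state is a dict: "time_s": time; "joint_positions": joint angles; "qvel": joint speeds; "effort": joint torques, N m; "eef_pos": TCP position; "tool_rot": TCP orientation; "force": force on the tool from outside, world axes, zero at the start; "ft_torque": the same for the moment, N m; "gripper_width": finger opening in m; "finger_force": force on a finger pad.
Only numpy, scipy, OpenCV 4.12 (cv2) and the standard library are available. Lean on these libraries where they do the work, as an engineer would, in place of code of your own. Each camera call takes 0.05 s, during which the arm holds its last target. There are 200 camera calls.

## Working session

There is one attempt and no reset: what is moved stays moved. The work goes in short steps, Python scripts to look and compute and a tool call to move; the robot and the scene stay as the last step left them, time stands still between calls to the robot, and variables do not carry over. Pictures are saved under pics/ and viewed, at most 10 in all, crops included, and the job is handed in when it is done.

Besides the shell and the picture viewer there is one more tool, called after ">>>" as name(argument=value, ...), one argument or row to a line, values as JSON. play_rows: Moves the arm, as the interface text tells. Its arguments: {"type":"object","properties":{"deltas":{"type":"array"}},"required":["deltas"]}

```bash
mkdir -p pics; cat > h.py <<'E'
import numpy as np, cv2
from bench import readout, optics, job_done, nets
def pts(p,mask):
    v,u=np.where(mask&(p['range_z']>0)); z=p['range_z'][v,u]
    c=np.stack([(u-p['cx'])/p['fx']*z,(v-p['cy'])/p['fy']*z,z],1)
    R=cv2.Rodrigues(np.array(p['rvec'],float))[0]
    return (c-np.array(p['tvec']).ravel())@R
def save(p,n): cv2.imwrite('pics/'+n,p['pixels'][:,:,::-1])
E
python3 - <<'E'
from h import *
o=readout.get_obs(); print(o)
for cam in ['scene','top']:
    p=optics.camera(cam); save(p,cam+'0.png')
    for n in ['gauge','workpiece','probe','clamp_grip','dust_dome','tally_counter','putty']:
        for r in nets.masks_of(p,n)[:2]:
            q=pts(p,r['mask'])
            print(cam,n,round(r['conf'],2),r['bbox'],np.round(np.median(q,0),4),np.round(np.percentile(q,2,axis=0),3),np.round(np.percentile(q,98,axis=0),3))
E
```

```text
{'time_s': 0.0, 'joint_positions': array([ 1.16748343e+00,  5.28450765e-01,  1.43390818e+00,  6.84256858e-06,
        1.18141911e+00, -1.78545995e-01]), 'qvel': array([ 4.13142963e-04,  1.25261606e-04, -2.32175643e-03, -1.62886703e-05,
       -1.69919042e-04,  9.72862957e-04]), 'effort': array([-1.71614706e-04, -4.42335498e+01, -1.78030872e+01, -2.47025764e-04,
        8.48005700e-03, -1.27869077e-05]), 'eef_pos': array([0.13900819, 0.60860277, 0.23034123]), 'tool_rot': array([-3.16464200e-04,  1.12148261e-01,  9.93690884e-01, -1.04587579e-03]), 'force': array([0.15217537, 0.26226236, 1.03189378]), 'ft_torque': array([-0.00146554, -0.03172576,  0.03483795]), 'finger_force': 0.0, 'gripper_width': 0.08530681361848867}
scene gauge 0.92 [273.8, 146.7, 350.7, 281.1] [0.5281 0.1699 0.0563] [ 0.469  0.041 -0.001] [0.783 0.242 0.264]
scene workpiece 0.6 [274.4, 146.6, 350.0, 284.3] [0.5276 0.1706 0.0615] [0.47  0.099 0.004] [0.636 0.243 0.264]
scene workpiece 0.59 [307.1, 231.1, 334.2, 262.8] [0.5168 0.172  0.0538] [0.506 0.144 0.021] [0.55  0.191 0.074]
scene probe 0.9 [317.4, 148.6, 326.6,
[... 491 characters left out ...]
476 0.093 0.013] [0.627 0.227 0.272]
top gauge 0.25 [279.6, 179.6, 323.5, 204.5] [0.5524 0.2093 0.162 ] [0.535 0.178 0.148] [0.568 0.246 0.198]
top probe 0.7 [324.2, 188.8, 338.2, 203.4] [0.5333 0.1618 0.272 ] [0.523 0.152 0.244] [0.545 0.173 0.275]
top clamp_grip 0.81 [282.3, 181.6, 323.5, 200.0] [0.5523 0.2111 0.162 ] [0.535 0.178 0.155] [0.567 0.246 0.198]
top dust_dome 0.94 [373.7, 239.6, 401.2, 266.5] [0.4389 0.0493 0.0026] [ 0.412  0.021 -0.002] [0.465 0.075 0.043]
top tally_counter 0.72 [391.2, 192.7, 413.6, 214.7] [0.5408 0.0152 0.0181] [ 0.52  -0.005  0.004] [0.559 0.035 0.023]
top putty 0.42 [268.8, 180.3, 281.8, 192.8] [0.5788 0.2831 0.0117] [0.564 0.272 0.002] [0.592 0.294 0.016]
```

```bash
python3 - <<'E'
from h import *
p=optics.camera('top'); s=optics.camera('scene')
print(p['fx'],s['fx'])
for nm,q in (('t',p),('s',s)):
    im=q['pixels'][120:300,240:440][:,:,::-1]; cv2.imwrite(f'pics/c{nm}.png',cv2.resize(im,None,fx=4,fy=4)[:600] if 0 else cv2.resize(im,(660,594)))
    m=nets.masks_of(q,'probe')[0]['mask']; P=pts(q,m); k=P[P[:,2]>.262]; print(nm,'knob top',k.mean(0),k.min(0),k.max(0),len(k))
    print(' rim circ',cv2.minEnclosingCircle(k[:,:2].astype(np.float32)), 'rod/low', P[P[:,2]<.22].mean(0) if (P[:,2]<.22).any() else '')
    m=nets.masks_of(q,'clamp_grip')[0]['mask']; P=pts(q,m); k=P[P[:,2]>.19]; print(' grip top',k.mean(0),k.min(0),k.max(0),len(k))
    g=nets.masks_of(q,'gauge')[0]['mask']; P=pts(q,g)
    for lo,hi in ((.145,.154),(.01,.02)):
        h=P[(P[:,2]>lo)&(P[:,2]<hi)]
        print(' slab',lo,len(h),cv2.minAreaRect(h[:,:2].astype(np.float32)))
E
```

```text
513.0013783198806 425.5518800869423
t knob top [0.53387349 0.16152401 0.2719437 ] [0.5226094  0.15029308 0.26392143] [0.54484193 0.17151652 0.2761477 ] 165
 rim circ ((0.5340186953544617, 0.16172555088996887), 0.01180618442595005) rod/low 
 grip top [0.56158997 0.24138005 0.19523254] [0.55570815 0.235716   0.1904841 ] [0.56769096 0.24842547 0.20003315] 45
 slab 0.145 2042 ((0.5728264451026917, 0.15780134499073029), (0.06785000115633011, 0.12573975324630737), 68.79507446289062)
 slab 0.01 1660 ((0.5533037781715393, 0.15478633344173431), (0.10994908958673477, 0.15958671271800995), 68.77023315429688)
s knob top [0.52917191 0.16679811 0.26881913] [0.52109457 0.15519352 0.26210712] [0.54436009 0.17659074 0.2733429 ] 101
 rim circ ((0.5324037671089172, 0.16466468572616577), 0.01216106303036213) rod/low [0.5318818  0.16505989 0.1820363 ]
 grip top [0.55804607 0.24524633 0.19357212] [0.55414244 0.23927379 0.19007337] [0.56371508 0.24999664 0.196585  ] 26
 slab 0.145 676 ((0.573237419128418, 0.16644735634326935), (0.0759984627366066, 0.12626537680625916), 68.73492431640625)
 slab 0.01 1376 ((0.6396842002868652, 0.1306660920381546), (0.11723966151475906, 0.34896600246429443), 72.70459747314453)
```

View pics/ct.png

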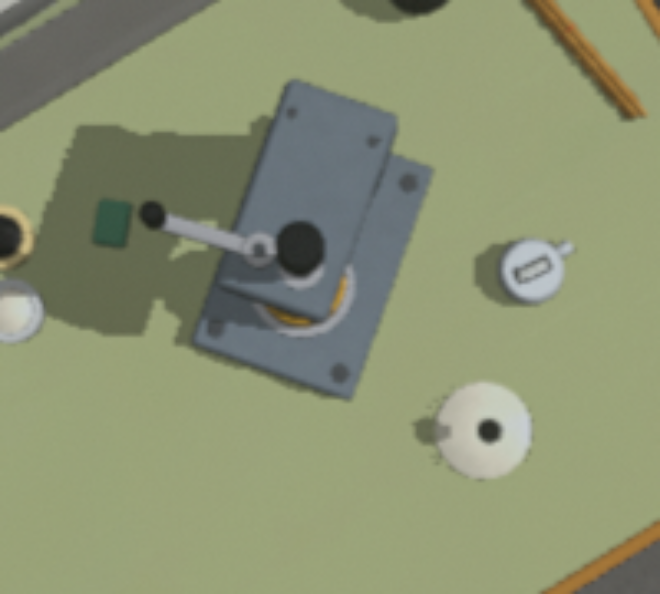

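View pics/cs.png

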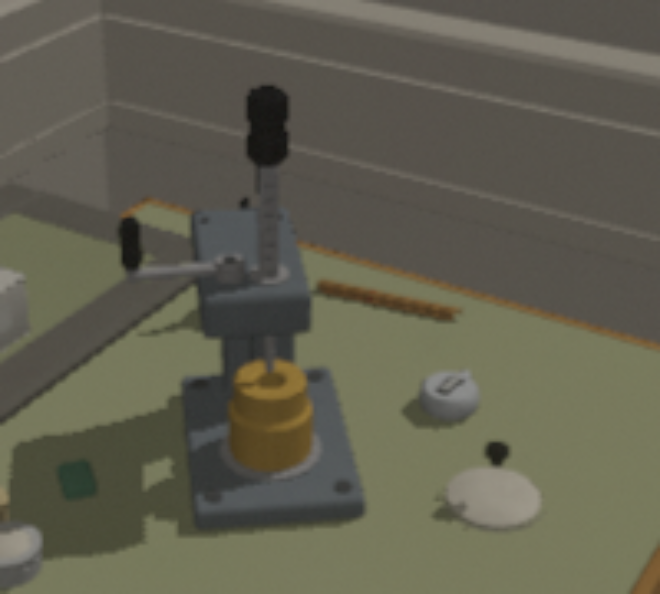

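Top view: the knob is at about (300,250), the lever grip at (152,214), and the putty just beside the grip at (112,222). The scene view agrees. Probe axis is about (0.534, 0.1625), gauge yaw −21.2°, and the clamp is nearly open. Moving.

>>> play_rows(
  deltas=[
    {"gripper": 85, "dp": [0, 0, -35], "spin": 0},
    {"gripper": 85, "dp": [-20, -14, -70], "spin": 0},
    {"gripper": 85, "dp": [-50, -36, -75], "spin": 0},
    {"gripper": 85, "dp": [-82, -59, -75], "spin": 0},
    {"gripper": 85, "dp": [-114, -82, -75], "spin": 0},
  ],
)

```text
time_s: 1.62
eef_pos: [0.2302, 0.5056, 0.3083]
tool_rot: [-0.001, 0.11, 0.994, 0.004]
force: [1.3, -0.9, -0.4]
gripper_width: 0.0855
finger_force: 0.0
```

>>> play_rows(
  deltas=[
    {"gripper": 85, "dp": [-32, -23, 0], "spin": 7},
    {"gripper": 85, "dp": [-64, -46, 0], "spin": 14},
    {"gripper": 85, "dp": [-96, -69, 0], "spin": 21},
    {"gripper": 85, "dp": [-128, -92, 0], "spin": 28},
    {"gripper": 85, "dp": [-160, -115, 0], "spin": 35},
  ],
)

```text
time_s: 2.03
eef_pos: [0.3633, 0.3546, 0.3066]
tool_rot: [0.0, 0.408, 0.913, 0.0]
force: [0.7, -0.1, 0.3]
gripper_width: 0.0852
finger_force: 0.0
```

```bash
cat >> h.py <<'E'
from scipy.spatial.transform import Rotation as Ro
def go(x,y,z=None,head=None):
    o=readout.get_obs(); w,*v=o['tool_rot']; R=Ro.from_quat([*v,w]).as_matrix()
    e=o['eef_pos']; d=R.T@(np.array([x,y,e[2] if z is None else z])-e)*1000
    h=np.degrees(np.arctan2(R[1,1],R[0,1]))
    print('t',o['time_s'],'tcp',e.round(4),'head',h.round(2),'dp',d.round(1),'spin',None if head is None else round(h-head,1),'F',o['force'].round(2),'w',o['gripper_width'])
E
python3 -c "
from h import *
go(.5337,.1625,.305,-17.4)"
```

```text
t 2.0333 tcp [0.3633 0.3546 0.3066] head 41.79 dp [-256.8   -1.     1.6] spin 59.2 F [ 0.75 -0.09  0.33] w 0.08515678183607851
```

>>> play_rows(
  deltas=[
    {"gripper": 85, "dp": [-36, 0, 0], "spin": 7},
    {"gripper": 85, "dp": [-72, 0, 0], "spin": 14},
    {"gripper": 85, "dp": [-108, 0, 0], "spin": 21},
    {"gripper": 85, "dp": [-144, 0, 0], "spin": 28},
    {"gripper": 85, "dp": [-180, -1, 0], "spin": 35},
  ],
)

```text
time_s: 2.45
eef_pos: [0.4835, 0.2205, 0.3065]
tool_rot: [0.0, 0.664, 0.748, 0.0]
force: [0.0, 0.5, -0.4]
gripper_width: 0.0848
finger_force: 0.0
```

```bash
python3 -c "
from h import *
go(.5337,.1625,.305,-17.4)"
```

```text
t 2.45 tcp [0.4835 0.2205 0.3065] head 6.76 dp [-63.5  43.    1.5] spin 24.2 F [ 0.04  0.53 -0.37] w 0.08482802523011441
```

>>> play_rows(
  deltas=[
    {"gripper": 85, "dp": [-24, 16, 0], "spin": 6},
    {"gripper": 85, "dp": [-42, 28, 0], "spin": 12},
    {"gripper": 85, "dp": [-56, 38, 0], "spin": 18},
    {"gripper": 85, "dp": [-62, 42, 0], "spin": 24},
    {"gripper": 85, "dp": [-62, 42, 0], "spin": 24},
  ],
)

```text
time_s: 2.87
eef_pos: [0.5332, 0.164, 0.3062]
tool_rot: [0.0, 0.805, 0.594, 0.0]
force: [0.8, 0.7, -0.1]
gripper_width: 0.085
finger_force: 0.0
```

```bash
python3 -c "
from h import *
go(.5337,.1625,.233,-17.4)
p=optics.camera('scene'); cv2.imwrite('pics/b.png',cv2.resize(p['pixels'][100:260,240:420][:,:,::-1],(675,600)))"
```

```text
t 2.8667 tcp [0.5332 0.164  0.3062] head -17.13 dp [-1.3  0.8 73.2] spin 0.3 F [ 0.77  0.65 -0.12] w 0.08500658400757342
```

View pics/b.png

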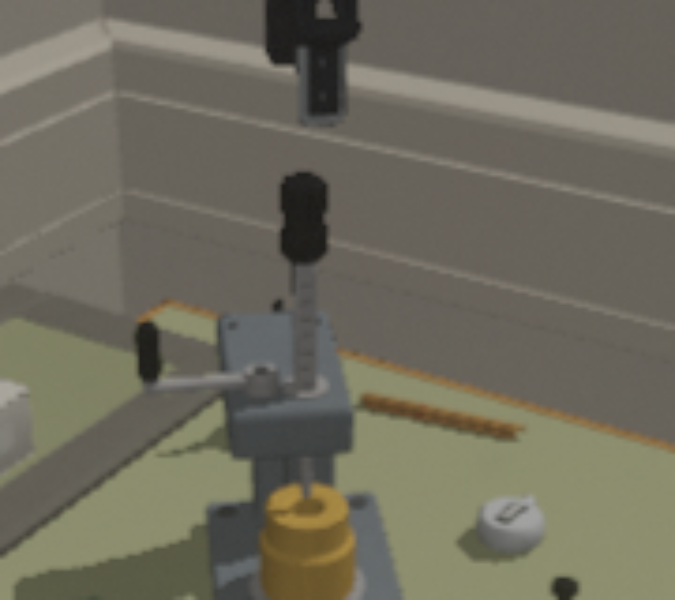

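The open gripper (near finger at 322,90) is over the knob (304,215). Projecting the poses to check the alignment.

```bash
python3 -c "
from h import *
p=optics.camera('scene');K=np.array([[p['fx'],0,p['cx']],[0,p['fy'],p['cy']],[0,0,1]])
e=readout.get_obs()['eef_pos']
P=np.array([[.5337,.1625,.272],[.5337,.1625,.150],e,e+[-.047,.0145,.013],e+[.047,-.0145,.013]])
u=cv2.projectPoints(P,np.array(p['rvec']),np.array(p['tvec']),K,None)[0][:,0]
print(((u-[240,100])*3.75).round(0)); print((-cv2.Rodrigues(np.array(p['rvec'],float))[0].T@np.array(p['tvec']).ravel()).round(2))
"
```

```text
[[307. 179.]
 [308. 387.]
 [303. 117.]
 [321. 126.]
 [286.  62.]]
[-0.14  0.51  0.58]
```

>>> play_rows(
  deltas=[
    {"gripper": 85, "dp": [0, 0, 18], "spin": 0},
    {"gripper": 85, "dp": [0, 0, 38], "spin": 0},
    {"gripper": 85, "dp": [0, 0, 58], "spin": 0},
    {"gripper": 85, "dp": [0, 0, 70], "spin": 0},
    {"gripper": 70, "dp": [0, 0, 73], "spin": 0},
  ],
)

```text
time_s: 3.38
eef_pos: [0.5293, 0.1664, 0.2311]
tool_rot: [-0.001, 0.802, 0.597, -0.002]
force: [0.1, 0.7, 0.1]
gripper_width: 0.0752
finger_force: 0.0
```

>>> play_rows(
  deltas=[
    {"gripper": 45, "dp": [0, 0, 0], "spin": 0},
    {"gripper": 30, "dp": [0, 0, 0], "spin": 0},
    {"gripper": 20, "dp": [0, 0, 0], "spin": 0},
    {"gripper": 15, "dp": [0, 0, 0], "spin": 0},
    {"gripper": 15, "dp": [0, 0, 0], "spin": 0},
  ],
)

```text
time_s: 3.8
eef_pos: [0.5357, 0.1651, 0.2352]
tool_rot: [0.003, 0.803, 0.596, 0.004]
force: [6.5, -2.1, -0.9]
gripper_width: 0.0235
finger_force: 58.8
```

>>> play_rows(
  deltas=[
    {"gripper": 15, "dp": [0, 0, 0], "spin": 0},
    {"gripper": 15, "dp": [0, 0, 0], "spin": 0},
    {"gripper": 15, "dp": [0, 0, 0], "spin": 0},
    {"gripper": 15, "dp": [0, 0, 0], "spin": 0},
    {"gripper": 15, "dp": [0, 0, 0], "spin": 0},
  ],
)

```text
time_s: 4.22
eef_pos: [0.5357, 0.1651, 0.2352]
tool_rot: [0.003, 0.803, 0.596, 0.004]
force: [6.6, -1.1, 0.4]
gripper_width: 0.0235
finger_force: 58.8
```

>>> play_rows(
  deltas=[
    {"gripper": 15, "dp": [0, 1, 0], "spin": 0},
    {"gripper": 15, "dp": [0, 2, 0], "spin": 0},
    {"gripper": 15, "dp": [0, 3, 0], "spin": 0},
    {"gripper": 15, "dp": [0, 3, 0], "spin": 0},
    {"gripper": 15, "dp": [0, 3, 0], "spin": 0},
  ],
)

```text
time_s: 4.63
eef_pos: [0.5357, 0.1651, 0.2348]
tool_rot: [0.001, 0.803, 0.596, 0.001]
force: [1.8, 0.7, 4.6]
gripper_width: 0.0231
finger_force: 58.9
```

>>> play_rows(
  deltas=[
    {"gripper": 15, "dp": [0, 0, 1], "spin": 0},
    {"gripper": 15, "dp": [0, 0, 2], "spin": 0},
    {"gripper": 15, "dp": [0, 0, 3], "spin": 0},
    {"gripper": 15, "dp": [0, 0, 4], "spin": 0},
    {"gripper": 15, "dp": [0, 0, 5], "spin": 0},
  ],
)

```text
time_s: 5.05
eef_pos: [0.5357, 0.1651, 0.2299]
tool_rot: [0.001, 0.803, 0.596, 0.002]
force: [1.7, 0.5, 5.9]
gripper_width: 0.0236
finger_force: 59.0
```

>>> play_rows(
  deltas=[
    {"gripper": 15, "dp": [0, 0, 1.5], "spin": 0},
    {"gripper": 15, "dp": [0, 0, 3], "spin": 0},
    {"gripper": 15, "dp": [0, 0, 4.5], "spin": 0},
    {"gripper": 15, "dp": [0, 0, 6], "spin": 0},
    {"gripper": 15, "dp": [0, 0, 7.5], "spin": 0},
  ],
)

```text
time_s: 5.47
eef_pos: [0.5357, 0.1651, 0.2224]
tool_rot: [0.001, 0.803, 0.596, 0.002]
force: [1.4, -0.7, 5.8]
gripper_width: 0.0231
finger_force: 59.0
```

>>> play_rows(
  deltas=[
    {"gripper": 15, "dp": [0, 0, 0.5], "spin": 0},
    {"gripper": 15, "dp": [0, 0, 1], "spin": 0},
    {"gripper": 15, "dp": [0, 0, 1.5], "spin": 0},
    {"gripper": 15, "dp": [0, 0, 2], "spin": 0},
    {"gripper": 15, "dp": [0, 0, 2.5], "spin": 0},
  ],
)

```text
time_s: 5.88
eef_pos: [0.5357, 0.1651, 0.2199]
tool_rot: [0.001, 0.803, 0.596, 0.002]
force: [1.4, 0.2, 5.6]
gripper_width: 0.0233
finger_force: 58.9
```

>>> play_rows(
  deltas=[
    {"gripper": 15, "dp": [0, 0, 0.4], "spin": 0},
    {"gripper": 15, "dp": [0, 0, 0.8], "spin": 0},
    {"gripper": 15, "dp": [0, 0, 1.2], "spin": 0},
    {"gripper": 15, "dp": [0, 0, 1.6], "spin": 0},
    {"gripper": 15, "dp": [0, 0, 2], "spin": 0},
  ],
)

```text
time_s: 6.3
eef_pos: [0.5357, 0.1651, 0.2178]
tool_rot: [0.001, 0.803, 0.596, 0.001]
force: [1.4, 0.2, 5.4]
gripper_width: 0.023
finger_force: 58.9
```

>>> play_rows(
  deltas=[
    {"gripper": 15, "dp": [0, 0, 0.4], "spin": 0},
    {"gripper": 15, "dp": [0, 0, 0.8], "spin": 0},
    {"gripper": 15, "dp": [0, 0, 1.2], "spin": 0},
    {"gripper": 15, "dp": [0, 0, 1.6], "spin": 0},
    {"gripper": 15, "dp": [0, 0, 2], "spin": 0},
  ],
)

```text
time_s: 6.72
eef_pos: [0.5357, 0.1651, 0.2158]
tool_rot: [0.001, 0.803, 0.596, 0.001]
force: [0.9, 0.1, 5.9]
gripper_width: 0.0233
finger_force: 58.9
```

>>> play_rows(
  deltas=[
    {"gripper": 15, "dp": [0, 0, 0.3], "spin": 0},
    {"gripper": 15, "dp": [0, 0, 0.6], "spin": 0},
    {"gripper": 15, "dp": [0, 0, 0.9], "spin": 0},
    {"gripper": 15, "dp": [0, 0, 1.2], "spin": 0},
    {"gripper": 15, "dp": [0, 0, 1.5], "spin": 0},
  ],
)

```text
time_s: 7.13
eef_pos: [0.5357, 0.1651, 0.2143]
tool_rot: [0.001, 0.803, 0.596, 0.001]
force: [1.1, -1.1, 6.1]
gripper_width: 0.0233
finger_force: 58.9
```

>>> play_rows(
  deltas=[
    {"gripper": 15, "dp": [0, 0, 0.3], "spin": 0},
    {"gripper": 15, "dp": [0, 0, 0.6], "spin": 0},
    {"gripper": 15, "dp": [0, 0, 0.9], "spin": 0},
    {"gripper": 15, "dp": [0, 0, 1.2], "spin": 0},
    {"gripper": 15, "dp": [0, 0, 1.5], "spin": 0},
  ],
)

```text
time_s: 7.55
eef_pos: [0.5357, 0.1651, 0.213]
tool_rot: [0.001, 0.803, 0.596, 0.002]
force: [-0.2, 0.1, 6.8]
gripper_width: 0.0234
finger_force: 59.0
```

>>> play_rows(
  deltas=[
    {"gripper": 15, "dp": [0, 0, 0.3], "spin": 0},
    {"gripper": 15, "dp": [0, 0, 0.6], "spin": 0},
    {"gripper": 15, "dp": [0, 0, 0.9], "spin": 0},
    {"gripper": 15, "dp": [0, 0, 1.2], "spin": 0},
    {"gripper": 15, "dp": [0, 0, 1.5], "spin": 0},
  ],
)

```text
time_s: 7.97
eef_pos: [0.5357, 0.1651, 0.2117]
tool_rot: [0.001, 0.803, 0.596, 0.002]
force: [0.9, -0.1, 7.7]
gripper_width: 0.0233
finger_force: 59.2
```

>>> play_rows(
  deltas=[
    {"gripper": 15, "dp": [0, 0, 0.2], "spin": 0},
    {"gripper": 15, "dp": [0, 0, 0.4], "spin": 0},
    {"gripper": 15, "dp": [0, 0, 0.6], "spin": 0},
    {"gripper": 15, "dp": [0, 0, 0.8], "spin": 0},
    {"gripper": 15, "dp": [0, 0, 1.0], "spin": 0},
  ],
)

```text
time_s: 8.38
eef_pos: [0.5357, 0.1651, 0.2109]
tool_rot: [0.001, 0.803, 0.596, 0.002]
force: [0.1, 0.1, 8.9]
gripper_width: 0.0234
finger_force: 59.3
```

```bash
python3 -c "
from h import *
F=[]
for i in range(5):
    optics.camera('top'); o=readout.get_obs(); F.append(o['force'][2]); 
print(np.round(F,2),o['eef_pos'],o['time_s'])"
```

```text
[7.85 8.23 8.55 8.53 8.36] [0.5356919  0.16506599 0.21087902] 8.6333
```

>>> play_rows(
  deltas=[
    {"gripper": 15, "dp": [0, 0, 0.2], "spin": 0},
    {"gripper": 15, "dp": [0, 0, 0.4], "spin": 0},
    {"gripper": 15, "dp": [0, 0, 0.5], "spin": 0},
    {"gripper": 15, "dp": [0, 0, 0.5], "spin": 0},
    {"gripper": 15, "dp": [0, 0, 0.5], "spin": 0},
  ],
)

```text
time_s: 9.05
eef_pos: [0.5357, 0.1651, 0.2105]
tool_rot: [0.001, 0.803, 0.596, 0.002]
force: [-0.1, -0.3, 8.9]
gripper_width: 0.0231
finger_force: 59.3
```

```bash
python3 -c "
from h import *
F=[]
for i in range(4):
    p=optics.camera('scene'); o=readout.get_obs(); F.append(o['force'][2]); 
print(np.round(F,2),o['eef_pos'],o['force'],o['time_s'])"
```

```text
[8.2  8.24 8.65 8.03] [0.53573234 0.16507479 0.21048318] [ 0.13894599 -0.05343665  8.02527749] 9.25
```

>>> play_rows(
  deltas=[
    {"gripper": 60, "dp": [0, 0, 0], "spin": 0},
    {"gripper": 60, "dp": [0, 0, 0], "spin": 0},
    {"gripper": 60, "dp": [0, 0, 0], "spin": 0},
    {"gripper": 60, "dp": [0, 0, 0], "spin": 0},
    {"gripper": 60, "dp": [0, 0, 0], "spin": 0},
  ],
)

```text
time_s: 9.67
eef_pos: [0.5342, 0.1648, 0.2079]
tool_rot: [-0.0, 0.803, 0.596, -0.001]
force: [0.3, -0.3, 0.1]
gripper_width: 0.0598
finger_force: 0.0
```

```bash
python3 -c "
from h import *
go(.5357,.1651,.28,-17.4)"
```

```text
t 9.6667 tcp [0.5342 0.1648 0.2079] head -16.88 dp [  0.7   1.2 -72.1] spin 0.5 F [ 0.31 -0.31  0.12] w 0.05979356295435895
```

>>> play_rows(
  deltas=[
    {"gripper": 62, "dp": [0, 0, -8], "spin": 0},
    {"gripper": 62, "dp": [0, 0, -26], "spin": 0},
    {"gripper": 62, "dp": [0, 0, -50], "spin": 0},
    {"gripper": 62, "dp": [0, 0, -68], "spin": 0},
    {"gripper": 62, "dp": [0, 0, -72], "spin": 0},
  ],
)

```text
time_s: 10.08
eef_pos: [0.5367, 0.165, 0.2841]
tool_rot: [0.002, 0.803, 0.596, 0.003]
force: [0.1, -0.2, 1.3]
gripper_width: 0.0617
finger_force: 0.0
```

>>> play_rows(
  deltas=[
    {"gripper": 62, "dp": [15, 0, 0], "spin": 0},
    {"gripper": 55, "dp": [42, 1, 0], "spin": 0},
    {"gripper": 50, "dp": [68, 2, 0], "spin": 0},
    {"gripper": 45, "dp": [82, 3, 0], "spin": 0},
    {"gripper": 45, "dp": [85, 3, 0], "spin": 0},
  ],
)

```text
time_s: 10.5
eef_pos: [0.5623, 0.2478, 0.2789]
tool_rot: [-0.001, 0.802, 0.597, -0.0]
force: [-0.2, 0.2, 0.3]
gripper_width: 0.0449
finger_force: 0.0
```

```bash
python3 - <<'E'
from h import *
go(.562,.245,.168,-17.2)
for c in ('top','scene'):
    p=optics.camera(c)
    for n in('probe','clamp_grip'):
        for r in nets.masks_of(p,n)[:1]:
            P=pts(p,r['mask']); k=P[P[:,2]>(.235 if n=='probe' else .188)]; print(c,n,r['conf'],np.round(k.mean(0),4),np.round(np.percentile(k,90,axis=0),4),len(k))
cv2.imwrite('pics/d.png',cv2.resize(p['pixels'][100:260,240:420][:,:,::-1],(675,600)))
E
```

```text
t 10.5 tcp [0.5623 0.2478 0.2789] head -16.72 dp [ -2.8   0.7 110.9] spin 0.5 F [-0.22  0.25  0.32] w 0.04493803602307453
top probe 0.58 [0.5342 0.1619 0.2468] [0.5425 0.1702 0.2493] 177
top clamp_grip 0.68 [0.5587 0.239  0.1934] [0.5616 0.2421 0.1966] 16
scene probe 0.67 [0.5288 0.1667 0.2434] [0.5384 0.1751 0.2477] 117
scene clamp_grip 0.78 [0.5577 0.2461 0.1924] [0.5609 0.2501 0.1957] 28
```

View pics/d.png

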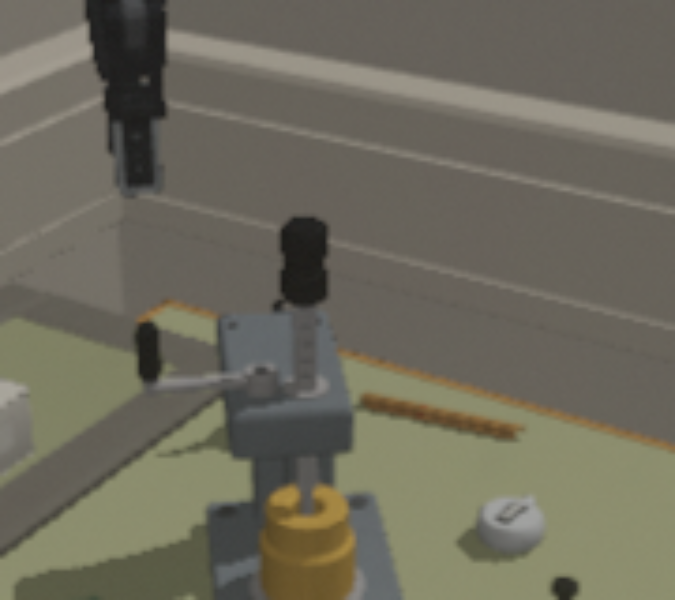

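The knob (304,260) stayed down, 25 mm lower than at the start, which matches the travel. The gripper is above the lever grip (148,350), so I descend there.

>>> play_rows(
  deltas=[
    {"gripper": 45, "dp": [-1, 0, 15], "spin": 0},
    {"gripper": 45, "dp": [-2, 0, 35], "spin": 0},
    {"gripper": 45, "dp": [-2, 0, 52], "spin": 0},
    {"gripper": 45, "dp": [-2, 0, 64], "spin": 0},
    {"gripper": 45, "dp": [-2, 0, 70], "spin": 0},
  ],
)

```text
time_s: 11.22
eef_pos: [0.5605, 0.242, 0.2086]
tool_rot: [-0.001, 0.804, 0.595, -0.002]
force: [0.8, -0.3, 0.0]
gripper_width: 0.045
finger_force: 0.0
```

>>> play_rows(
  deltas=[
    {"gripper": 45, "dp": [0, 0, 8], "spin": 0},
    {"gripper": 45, "dp": [0, 0, 18], "spin": 0},
    {"gripper": 45, "dp": [0, 0, 28], "spin": 0},
    {"gripper": 45, "dp": [0, 0, 36], "spin": 0},
    {"gripper": 45, "dp": [0, 0, 39], "spin": 0},
  ],
)

```text
time_s: 11.63
eef_pos: [0.5609, 0.2431, 0.1698]
tool_rot: [-0.0, 0.803, 0.596, -0.001]
force: [0.5, -0.2, -0.7]
gripper_width: 0.0448
finger_force: 0.0
```

```bash
python3 - <<'E'
from h import *
go(.562,.245,.168,-17.2)
p=optics.camera('scene')
cv2.imwrite('pics/e.png',cv2.resize(p['pixels'][140:240,240:352][:,:,::-1],(672,600)))
E
```

```text
t 11.6333 tcp [0.5609 0.2431 0.1698] head -16.88 dp [2.2 0.5 1.8] spin 0.3 F [ 0.54 -0.24 -0.69] w 0.04482257697729858
```

View pics/e.png

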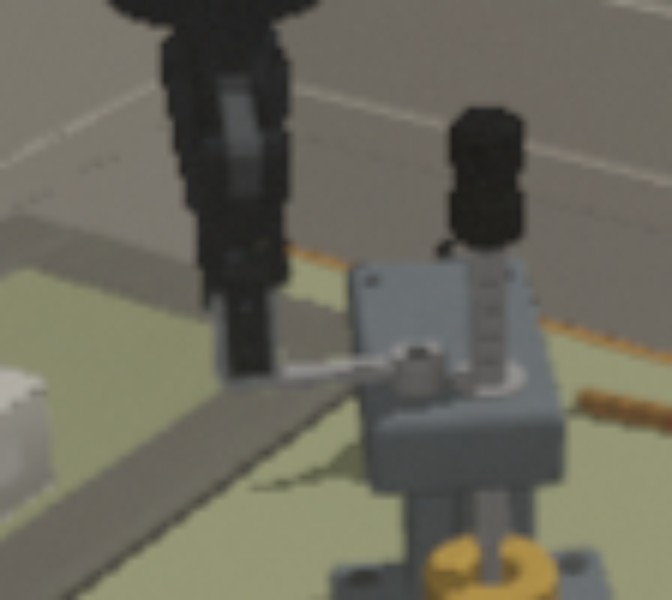

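The finger (245,330) covers the lever grip at the lever's end. Closing on it.

>>> play_rows(
  deltas=[
    {"gripper": 30, "dp": [2, 0, 1], "spin": 0},
    {"gripper": 15, "dp": [2, 0, 1], "spin": 0},
    {"gripper": 8, "dp": [2, 0, 1], "spin": 0},
    {"gripper": 8, "dp": [2, 0, 1], "spin": 0},
    {"gripper": 8, "dp": [2, 0, 1], "spin": 0},
  ],
)

```text
time_s: 12.1
eef_pos: [0.5628, 0.2456, 0.1709]
tool_rot: [0.0, 0.803, 0.596, 0.001]
force: [1.2, 1.3, 0.4]
gripper_width: 0.0116
finger_force: 58.5
```

```bash
python3 - <<'E'
from h import *
go(.562,.245,.168,-17.2)
a=np.array([.5442,.1878]);e=readout.get_obs()['eef_pos'][:2]; print(np.hypot(*(e-a)),np.degrees(np.arctan2(*(e-a)[::-1])))
E
```

```text
t 12.1 tcp [0.5628 0.2456 0.1709] head -16.87 dp [-0.8 -0.6  2.9] spin 0.3 F [1.19 1.3  0.38] w 0.011566679058401884
0.06071210633823284 72.13241758570209
```

>>> play_rows(
  deltas=[
    {"gripper": 8, "dp": [-0.1, -4.2, 0], "spin": -4},
    {"gripper": 8, "dp": [-0.6, -8.4, 0], "spin": -8},
    {"gripper": 8, "dp": [-1.3, -12.5, 0], "spin": -12},
    {"gripper": 8, "dp": [-2.3, -16.5, 0], "spin": -16},
    {"gripper": 8, "dp": [-3.6, -20.5, 0], "spin": -20},
  ],
)

```text
time_s: 12.52
eef_pos: [0.5422, 0.2484, 0.1709]
tool_rot: [0.0, 0.687, 0.727, 0.001]
force: [1.0, 1.3, 0.6]
gripper_width: 0.0118
finger_force: 58.6
```

```bash
cat >> h.py <<'E'
def lev():
    o=readout.get_obs(); a=np.array([.5442,.1878]);e=o['eef_pos'][:2]-a; t=np.arctan2(e[1],e[0])
    print('r',np.hypot(*e).round(4),'clamp',(t-np.radians(68.8)).round(3)); h=np.degrees(t)-90
    f=o['force']; print('radial',f[0]*np.cos(t)+f[1]*np.sin(t),'tang ccw',-f[0]*np.sin(t)+f[1]*np.cos(t)); go(.55,.2,head=h)
E
python3 -c "
from h import *
lev()"
```

```text
r 0.0607 clamp 0.404
radial 1.2901115797697562 tang ccw -1.085137967275532
t 12.5167 tcp [0.5422 0.2484 0.1709] head 3.28 dp [-48.8   5.1  -0.1] spin 1.4 F [1.04 1.33 0.58] w 0.011811161536969062
```

Tracking well.

>>> play_rows(
  deltas=[
    {"gripper": 8, "dp": [-0.1, -4.2, 0], "spin": -4},
    {"gripper": 8, "dp": [-0.6, -8.4, 0], "spin": -8},
    {"gripper": 8, "dp": [-1.3, -12.5, 0], "spin": -12},
    {"gripper": 8, "dp": [-2.3, -16.5, 0], "spin": -16},
    {"gripper": 8, "dp": [-3.6, -20.5, 0], "spin": -20},
  ],
)

```text
time_s: 12.93
eef_pos: [0.5212, 0.2441, 0.1709]
tool_rot: [-0.0, 0.55, 0.835, 0.001]
force: [-0.4, 2.5, 0.7]
gripper_width: 0.0118
finger_force: 58.7
```

>>> play_rows(
  deltas=[
    {"gripper": 8, "dp": [0, -2.1, 0], "spin": -2},
    {"gripper": 8, "dp": [-0.1, -4.2, 0], "spin": -4},
    {"gripper": 8, "dp": [-0.3, -6.3, 0], "spin": -6},
    {"gripper": 8, "dp": [-0.6, -8.4, 0], "spin": -8},
    {"gripper": 8, "dp": [-0.9, -10.4, 0], "spin": -10},
  ],
)

```text
time_s: 13.35
eef_pos: [0.5115, 0.2393, 0.1709]
tool_rot: [-0.001, 0.476, 0.879, 0.001]
force: [-1.7, 2.9, 3.0]
gripper_width: 0.0116
finger_force: 58.8
```

>>> play_rows(
  deltas=[
    {"gripper": 8, "dp": [0, -2.1, 0], "spin": -2},
    {"gripper": 8, "dp": [-0.1, -4.2, 0], "spin": -4},
    {"gripper": 8, "dp": [-0.3, -6.3, 0], "spin": -6},
    {"gripper": 8, "dp": [-0.6, -8.4, 0], "spin": -8},
    {"gripper": 8, "dp": [-0.9, -10.4, 0], "spin": -10},
  ],
)

```text
time_s: 13.77
eef_pos: [0.503, 0.2329, 0.1709]
tool_rot: [-0.001, 0.398, 0.918, 0.001]
force: [-1.7, 4.5, 2.0]
gripper_width: 0.0118
finger_force: 58.8
```

```bash
python3 -c "
from h import *
lev()"
```

```text
r 0.0611 clamp 1.11
radial 4.526390948372976 tang ccw -1.7768854894056951
t 13.7667 tcp [0.503  0.2329 0.1709] head 43.15 dp [-56.2  11.8  -0.1] spin 0.7 F [-1.74  4.54  2.04] w 0.011812079392866062
```

>>> play_rows(
  deltas=[
    {"gripper": 8, "dp": [0.3, -2.1, 0], "spin": -2},
    {"gripper": 8, "dp": [0.6, -4.2, 0], "spin": -4},
    {"gripper": 8, "dp": [0.6, -6.3, 0], "spin": -6},
    {"gripper": 8, "dp": [0.4, -8.4, 0], "spin": -8},
    {"gripper": 8, "dp": [0.1, -10.4, 0], "spin": -10},
  ],
)

```text
time_s: 14.18
eef_pos: [0.4957, 0.2254, 0.1709]
tool_rot: [-0.0, 0.316, 0.949, 0.001]
force: [-1.2, 2.2, 1.6]
gripper_width: 0.0116
finger_force: 58.9
```

>>> play_rows(
  deltas=[
    {"gripper": 8, "dp": [0, -1.6, 0], "spin": -1.5},
    {"gripper": 8, "dp": [0, -3.1, 0], "spin": -3},
    {"gripper": 8, "dp": [-0.1, -4.7, 0], "spin": -4.5},
    {"gripper": 8, "dp": [-0.3, -6.3, 0], "spin": -6},
    {"gripper": 8, "dp": [-0.5, -7.8, 0], "spin": -7.5},
  ],
)

```text
time_s: 14.6
eef_pos: [0.4911, 0.2189, 0.1709]
tool_rot: [-0.001, 0.254, 0.967, 0.001]
force: [-1.3, 2.8, 2.5]
gripper_width: 0.0114
finger_force: 59.0
```

```bash
python3 -c "
from h import *
lev()"
```

```text
r 0.0615 clamp 1.411
radial 2.5187319869060727 tang ccw -1.7526669640356094
t 14.6 tcp [0.4911 0.2189 0.1709] head 60.62 dp [-60.5  12.4  -0.1] spin 1.0 F [-1.29  2.79  2.52] w 0.011400223382990939
```

>>> play_rows(
  deltas=[
    {"gripper": 8, "dp": [0.2, -1, 0], "spin": -1},
    {"gripper": 8, "dp": [0.3, -2, 0], "spin": -2},
    {"gripper": 8, "dp": [0.3, -3, 0], "spin": -3},
    {"gripper": 8, "dp": [0.2, -4, 0], "spin": -4},
    {"gripper": 8, "dp": [0.1, -5, 0], "spin": -5},
  ],
)

```text
time_s: 15.02
eef_pos: [0.4885, 0.2142, 0.1708]
tool_rot: [-0.001, 0.211, 0.978, 0.0]
force: [-3.8, 3.4, 5.4]
gripper_width: 0.0117
finger_force: 59.4
```

```bash
python3 -c "
from h import *
lev()"
```

```text
r 0.0616 clamp 1.498
radial 4.842137842459461 tang ccw -1.4529714238120748
t 15.0167 tcp [0.4885 0.2142 0.1708] head 65.66 dp [-61.9  12.4  -0.1] spin 1.1 F [-3.75  3.39  5.45] w 0.011680331463476527
```

>>> play_rows(
  deltas=[
    {"gripper": 8, "dp": [0, -0.6, 0], "spin": -0.5},
    {"gripper": 8, "dp": [0, -1.2, 0], "spin": -1},
    {"gripper": 8, "dp": [0, -1.8, 0], "spin": -1.5},
    {"gripper": 8, "dp": [0, -2.4, 0], "spin": -2},
    {"gripper": 8, "dp": [0, -3, 0], "spin": -2.5},
  ],
)

```text
time_s: 15.43
eef_pos: [0.4878, 0.2125, 0.1708]
tool_rot: [-0.0, 0.19, 0.982, 0.002]
force: [-2.6, 8.0, 4.8]
gripper_width: 0.0116
finger_force: 59.3
```

```bash
python3 -c "
from h import *
lev()"
```

```text
r 0.0616 clamp 1.528
radial 5.613916799633304 tang ccw -6.221170703440524
t 15.4333 tcp [0.4878 0.2125 0.1708] head 68.06 dp [-62.4  11.7  -0.1] spin 1.7 F [-2.65  7.95  4.82] w 0.011589186409722032
```

>>> play_rows(
  deltas=[
    {"gripper": 8, "dp": [0, -0.6, 0], "spin": 0},
    {"gripper": 8, "dp": [0, -1.2, 0], "spin": 0},
    {"gripper": 8, "dp": [0, -2, 0], "spin": 0},
    {"gripper": 8, "dp": [0, -2, 0], "spin": 0},
    {"gripper": 8, "dp": [0, -2, 0], "spin": 0},
  ],
)

```text
time_s: 15.85
eef_pos: [0.4877, 0.2123, 0.1709]
tool_rot: [0.0, 0.191, 0.982, 0.003]
force: [-2.6, 11.4, 3.3]
gripper_width: 0.0117
finger_force: 59.3
```

```bash
python3 -c "
from h import *
lev()"
```

```text
r 0.0616 clamp 1.532
radial 6.905510309480716 tang ccw -9.472645827339981
t 15.85 tcp [0.4877 0.2123 0.1709] head 68.0 dp [-62.3  12.    0. ] spin 1.4 F [-2.57 11.44  3.35] w 0.011732061672584879
```

>>> play_rows(
  deltas=[
    {"gripper": 36, "dp": [0, 0, 0], "spin": 0},
    {"gripper": 36, "dp": [0, 0, 0], "spin": 0},
    {"gripper": 36, "dp": [0, 0, 0], "spin": 0},
    {"gripper": 36, "dp": [0, 2, 0], "spin": 0},
    {"gripper": 36, "dp": [0, 2, 0], "spin": 0},
  ],
)

```text
time_s: 16.27
eef_pos: [0.4885, 0.2108, 0.1702]
tool_rot: [0.0, 0.19, 0.982, -0.0]
force: [0.3, -0.1, 0.1]
gripper_width: 0.036
finger_force: 0.0
```

>>> play_rows(
  deltas=[
    {"gripper": 36, "dp": [2, 2, -8], "spin": 0},
    {"gripper": 36, "dp": [4, 2, -25], "spin": 0},
    {"gripper": 36, "dp": [6, 2, -50], "spin": 0},
    {"gripper": 36, "dp": [20, 2, -80], "spin": 0},
    {"gripper": 36, "dp": [40, 2, -100], "spin": 0},
  ],
)

```text
time_s: 16.68
eef_pos: [0.4538, 0.2278, 0.2731]
tool_rot: [0.002, 0.191, 0.982, 0.001]
force: [0.1, 0.1, -0.3]
gripper_width: 0.0362
finger_force: 0.0
```

>>> play_rows(
  deltas=[
    {"gripper": 36, "dp": [30, 20, -10], "spin": 0},
    {"gripper": 36, "dp": [50, 45, -10], "spin": 0},
    {"gripper": 36, "dp": [60, 65, -10], "spin": 0},
    {"gripper": 36, "dp": [60, 75, -10], "spin": 0},
    {"gripper": 36, "dp": [60, 75, -10], "spin": 0},
  ],
)

```text
time_s: 17.1
eef_pos: [0.4247, 0.3216, 0.281]
tool_rot: [0.001, 0.188, 0.982, 0.001]
force: [-0.4, -0.1, 0.8]
gripper_width: 0.0363
finger_force: 0.0
```

```bash
python3 - <<'E'
from h import *
go(.5,.2)
for c in ('top','scene'):
    p=optics.camera(c)
    for n in('probe','clamp_grip','dust_dome','tally_counter','putty'):
        for r in nets.masks_of(p,n)[:1]:
            P=pts(p,r['mask']); 
            if n=='probe': P=P[P[:,2]>.235]
            if n=='clamp_grip': P=P[P[:,2]>.188]
            print(c,n,round(r['conf'],2),np.round(P.mean(0),4),len(P))
    im=p['pixels'][110:270,240:420][:,:,::-1]; cv2.imwrite(f'pics/f{c}.png',cv2.resize(im,(675,600)))
E
```

```text
t 17.1 tcp [0.4247 0.3216 0.281 ] head 68.28 dp [-1.149e+02 -8.510e+01  1.000e-01] spin None F [-0.41 -0.11  0.79] w 0.03625580344799593
top probe 0.71 [0.5342 0.1619 0.2468] 179
top clamp_grip 0.71 [0.4895 0.2095 0.1947] 41
top dust_dome 0.94 [0.439  0.0486 0.0051] 678
top tally_counter 0.74 [0.5399 0.0154 0.0183] 307
top putty 0.59 [0.5787 0.2834 0.0116] 141
scene probe 0.97 [0.5283 0.167  0.2432] 111
scene clamp_grip 0.66 [0.4859 0.2141 0.1929] 38
scene dust_dome 0.87 [0.4359 0.0514 0.0048] 479
scene tally_counter 0.67 [0.5336 0.0225 0.0157] 202
scene putty 0.42 [0.573  0.2876 0.0101] 103
```

View pics/ftop.png

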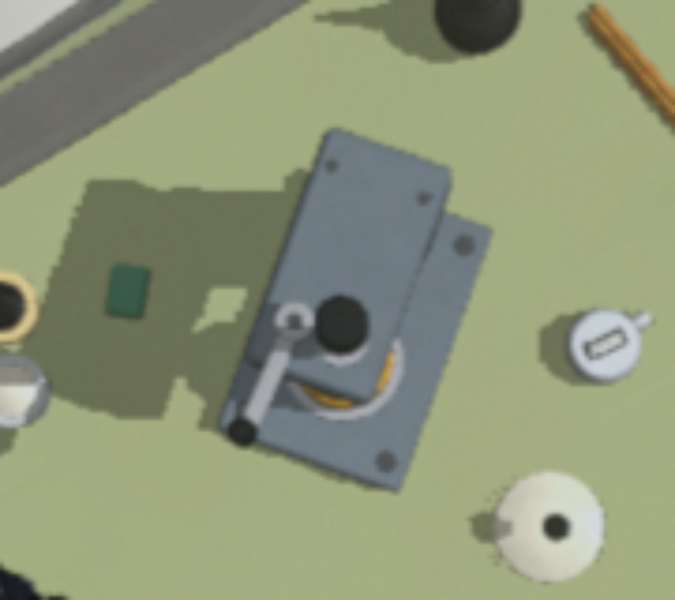

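The lever grip (242,430) now lies fully toward the gauge's front. The knob (340,325) is unchanged at its locked height, the bystanders haven't moved, and the arm is clear.

```bash
python3 -c "
from h import *
print(job_done())"
```

```text
the job is handed in; nothing more can be done
None
```

I lowered the probe until its tip stood on the bottom of the bore, pressed in about 3.5 mm of its 7 mm by my force estimate. I then let go of the knob and swung the clamp lever to its stop. The last pictures show the knob still at that height and the small things where they stood. The job is handed in (about 17 s used); the hand-in gave no verdict.

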